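# Hang the slide carrier on the stage's two pins and bolt it down

### The arm

A 6-joint arm with a two-finger parallel gripper is mounted at the origin on the work surface. World frame = base frame: x ahead of the robot, y to its left, z up, the work surface at z = 0. Lengths are in mm, angles in rad, forces in N, time in s.
With the tool pointing down it reaches from about 325 to 875 mm from the base axis. Payload 4.4 kg.
Tool frame: the origin (TCP) lies on the centre line of the jaws, within the pads' length; the fingertips stand ahead of it and the grasp point (between the pads) lies 6 mm ahead of it (ctrl.tcp_to_tips is the z of the fingertips in the tool frame, in mm); z points along the fingers, y is the line along which they close (so a half turn about z gives the same grasp; the last joint's range is limited). The gripper opens to 85 mm and grips with 20 to 120 N. Pads are 22 mm wide; open, the fingers measure 114 mm over their backs; the gripper's body (76 mm by 85 mm) begins 54 mm behind the grasp point. The pads swing forward as they close: fully open they stand 13 mm farther back than shut.
Start: joints at [1.077, 0.207, 1.542, -0, 1.393, -0.15], TCP at [193.823, 541.35, 256.282] pointing down, gripper open.
Joint ranges: [-2.73, 2.73], [-0.86, 2.22], [0.23, 2.46], [-1.11, 4.25], [0.08, 2.63], [-2.82, 2.82]. Speed limits (rad/s): [2.79, 2.79, 3.14, 3.14, 3.14, 3.14].

### API

Orientations are given as a 3x3 rotation matrix whose columns are the frame's x, y, z axes.
In Python, from plant import ctrl, sensors, optics gives the robot as it stands. Calls block until the motion is done:
- ctrl.move_ptp(position, orientation): joint-space move of the TCP to a pose.
- ctrl.move_l(position, rot=None, vel=150, threshold=None): straight line of the TCP; rot=None keeps the orientation; vel is the mean speed in mm/s. With threshold (N) it stops when the force on the tool has changed by that much, and returns True; else False.
- ctrl.set_joints(angles): joint-space move.
- ctrl.gripper_to(opening, force=None): finger opening in mm; force is the grip in N (None keeps the last); returns when the fingers have stopped.
- ctrl.hold(seconds).
- ctrl.solve_ik(position, orientation): joint angles nearest the present ones, or None.
- sensors.read_state(): the state.
- optics.grab_frame(name): name is "scene" or "top" or "wrist"; returns (picture, depth): 420x560x3 uint8, red, green, blue; 420x560 float32, mm along the optical axis (not along the pixel's ray), 0 where there is no reading.
- optics.camera_params(name): a dict with "mtx" (3x3 intrinsics, pixels), "R" (3x3) and "t" (3): a world point X has camera coordinates R X + t; the wrist camera has in their place "T_tool_cam" (4x4, takes a point from camera to tool coordinates, whose origin is the TCP and whose axes are the flange's). Camera axes: x right, y down, z forward; pixel columns grow to the right and rows downward; lengths in mm; the calibration is good to about 2 mm. A picture is of the moment at which its call begins: read the wrist's pose just before it. camera_params takes no time and is no camera call.
A pose or a line that the arm cannot do raises ctrl.MotionError and nothing moves.
- ctrl.finish_job(): hands the job in; it is judged then, once.
The state is a dict: "t": time; "q": joint angles; "qvel": joint speeds; "tau": joint torques, N m; "eef_pos": TCP position; "eef_rot": TCP orientation; "force": force on the tool from outside, world axes, zero at the start; "wrist_torque": the same for the moment, N m; "grip_width": finger opening in mm; "grasp_force": force on a finger pad.
Only numpy, scipy, OpenCV 4.12 (cv2) and the standard library are available. Lean on these libraries where they do the work, as an engineer would, in place of code of your own. Each camera call takes 0.05 s, during which the arm holds its last target. There are 200 camera calls.

### The job

Lift the slide carrier off its rest by its upright handle and hang it on the loading stage so that both locating pins come up through its two slots and the plate lies flush on the platform; the pins are clamped at an unknown place along their grooves, so find the slots by feel with light pressure and never press the carrier on the stage with more than 25 N. With the carrier home, slide the stage's retaining bolt all the way in over the carrier's edge, then let go. Leave the other things on the bench where they are.

Things in the scene. Friction and masses are not known exactly. Their poses are not given: they have to be found in the camera images.
- carrier: loose aluminium plate 100 x 170 x 8 mm (x, y, z), 0.34 to 0.5 kg, glass slides fixed on it; origin: centre of its underside, z up. Grey handle upright at mid top: 14 mm thick in x, 60 mm long in y, top 53 mm above the underside. Two slots right through at (0, 65) and (0, -65) mm, each 10.5 mm in x, 14 mm in y. Same turned half round; either way is right. Starts lying on the rest.
- rest: fixed black mat 130 x 200 mm with two low grey ribs, 14 mm high, on which the carrier starts (underside 14 mm above the bench). Origin: centre of its underside.
- platform: flat white platform of the loading stage, 150 mm in x, y from -105 to +130 mm. Origin: on its top face, midway between the two pin grooves; z up; top 54 mm above the bench unloaded. It rides on springs over a fixed foot and can only sink straight down: starts to sink at about 2 N, then 1.2 N per mm, hard stop at 15 mm (about 20 N). The seated carrier's y is parallel to its y.
- groove_left (a point): middle of the 42 mm long dark groove along platform x at y = +65 mm, on the top face. One of two upright dark steel pins stands in it: 8 mm in diameter, bevelled tip 7 mm, 16 mm tall above the top face. The pins share a clamped rail: both have the same x, unreported, anywhere from -16 to +16 mm from this point; it does not shift in use.
- groove_right (a point): middle of the like groove at platform y = -65 mm, with the other pin.
- bolt (a joint): travel of the retaining bolt, m: 0 open, 0.018 fully in; slides towards platform -y, friction about 2 N, stays where left; starts at 0 to 0.003. Flat steel tongue at the platform's +y end, x = 0, 24 mm wide, 10 to 18 mm above the top face, tip at y = 92 mm open, 74 mm in: it passes over the edge of a seated carrier (near y = 85 mm); one not flush blocks it.
- bolt_grip (a point): middle of the bolt's upright black square knob, 14 x 14 mm, 45 mm above the platform's top face; the knob spans 18 to 60 mm above it. At platform x = 0, y = 116 mm with the bolt open; moves with the bolt.
- dropper: small brown dropper bottle, 32 mm wide, 70 mm tall, loose; leave it alone. Origin: centre of its underside.
- slide_box: white box 85 x 34 x 30 mm, loose; leave it alone. Origin: centre of its underside.
- swab_cup: clear open cup, 66 mm wide, 75 mm tall, loose; leave it alone. Origin: centre of its underside.
- reagent: white bottle, 60 mm wide, 120 mm tall, loose; leave it alone. Origin: centre of its underside.
- jar: glass jar, 60 mm wide, 70 mm tall, loose; leave it alone. Origin: centre of its underside.
- marker: black pen 120 mm long, 12 mm thick, lying along its x, loose; leave it alone. Origin: centre of its underside.
There are look-alikes about, which are no part of the job. Leave any blue look-alike of the carrier alone. Of the things shaped like the rest, the black one is meant.

How it is judged (in metres and radians):
On the way, in this order (a step that is already met when the one before it is completed fails the run):
1. the carrier has been lifted at least 30 mm clear of its rest (z of carrier in the frame of rest above 0.044 m), for 0.1 s.
2. the carrier lies flush on the platform with both pins through its slots, the bolt still open (z of carrier in the frame of platform between -0.002 and 0.002 m and x of carrier in the frame of platform between -0.019 and 0.019 m and y of carrier in the frame of platform between -0.007 and 0.007 m and angle between the x axis of carrier and the x axis of platform, either way round below 0.05 rad and angle between carrier's own z axis and vertical below 0.03 rad and value of joint bolt below 0.006 m), for 0.2 s.
3. the bolt has been slid in over the carrier's edge (z of carrier in the frame of platform between -0.002 and 0.002 m and x of carrier in the frame of platform between -0.019 and 0.019 m and y of carrier in the frame of platform between -0.007 and 0.007 m and angle between the x axis of carrier and the x axis of platform, either way round below 0.05 rad and angle between carrier's own z axis and vertical below 0.03 rad and value of joint bolt above 0.015 m), for 0.2 s.
At the end, for the whole second after the job is handed in: The carrier lies still and flush on the platform, both pins through its slots (underside within 2 mm of the top; origin within 19 mm in x, 7 mm in y of the platform's; tilt under 0.03, axes within 0.05 rad, either way round); the bolt is in by over 15 mm (all of step 3 and linear speed of carrier below 0.02 m/s); the robot touches nothing.
It fails at once if the carrier is pressed on the stage with more than 25 N (contact force between carrier and platform above 25 N).
It fails at once if a bystander is moved by more than 30 mm (distance of any of dropper, slide_box, swab_cup, reagent, jar, marker from where it was at the start of the episode above 0.03 m).
It also fails if it takes over 72 s, if anything falls off the work surface, if the arm or the gripper's body presses on something with over 40 N, if the wrist force passes 120 N, or if a joint passes its speed limit or range.

## Working session

There is one attempt and no reset: what is moved stays moved. The work goes in short steps, each a Python script; the robot and the scene stay as the last script left them, time stands still between calls to the robot, and variables do not carry over. Pictures are saved under pics/ and viewed, at most 10 in all, crops included, and the job is handed in when it is done.

```bash
ls; mkdir -p pics; python3 - <<'E'
from plant import ctrl, sensors, optics
import cv2,numpy as np
for n in ("scene","top"):
    im,d=optics.grab_frame(n); cv2.imwrite(f"pics/{n}0.png",im[:,:,::-1]); np.savez(f"{n}0.npz",im=im,d=d)
    p=optics.camera_params(n); print(n,p["mtx"].round(1).tolist(),p["R"].round(3).tolist(),p["t"].round(1).tolist(),(d>0).mean())
print(optics.camera_params("wrist"),ctrl.tcp_to_tips); s=sensors.read_state();print(s)
E
```

```text
pics
scene [[471.9, 0.0, 280.2], [0.0, 471.9, 204.2], [0.0, 0.0, 1.0]] [[-0.657, 0.754, -0.003], [0.561, 0.486, -0.67], [-0.504, -0.441, -0.742]] [360.1, -216.2, 2131.1] 0.9958630952380952
top [[514.7, 0.0, 281.4], [0.0, 514.7, 211.8], [0.0, 0.0, 1.0]] [[-0.03, -1.0, 0.008], [-0.992, 0.029, -0.121], [0.121, -0.011, -0.993]] [-40.3, 499.0, 1564.0] 0.9959396258503401
{'mtx': array([[299.4226957 ,   0.        , 279.36609138],
       [  0.        , 299.4226957 , 208.54660575],
       [  0.        ,   0.        ,   1.        ]]), 'T_tool_cam': array([[-1.20921783e-03, -9.65289611e-01, -2.61179065e-01,
         6.62265859e+01],
       [ 9.99999183e-01, -1.27540398e-03,  8.39170460e-05,
         1.40907325e+00],
       [-4.14113072e-04, -2.61178750e-01,  9.65290365e-01,
        -1.16781759e+02],
       [ 0.00000000e+00,  0.00000000e+00,  0.00000000e+00,
         1.00000000e+00]])} 25.0
{'t': 0.1, 'q': array([ 1.07648735e+00,  2.07353482e-01,  1.54281490e+00, -1.43228327e-05,
        1.39354490e+00, -1.50498724e-01]), 'qvel': array([ 0.00014489,  0.0004356 , -0.00371325,  0.00075826, -0.00070287,
        0.00011704]), 'tau': array([-9.69021567e-04, -3.84098876e+01, -2.92547500e+01, -3.10851692e-04,
        4.86570876e-03,  1.04682735e-05]), 'eef_pos': array([193.5233659 , 540.76981699, 255.22942484]), 'eef_rot': array([[-9.41477859e-01,  3.37073365e-01, -9.93666866e-04],
       [ 3.37074693e-01,  9.41476044e-01, -1.87347426e-03],
       [ 3.04015278e-04, -2.09877448e-03, -9.99997751e-01]]), 'force': array([-0.08098711,  0.25866507,  0.06115877]), 'wrist_torque': array([ 0.02291989, -0.00561125, -0.04074331]), 'grasp_force': 0.0, 'grip_width': 85.34043613430859}
```

View pics/scene0.png

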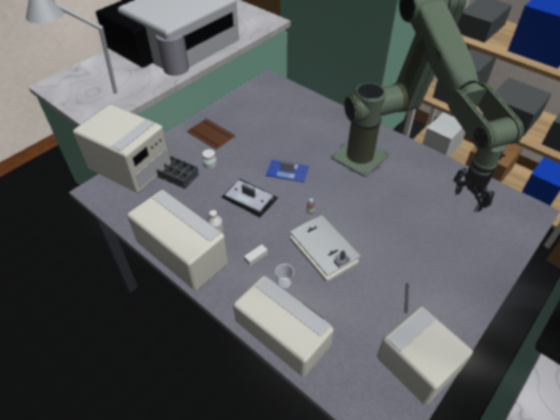

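View pics/top0.png

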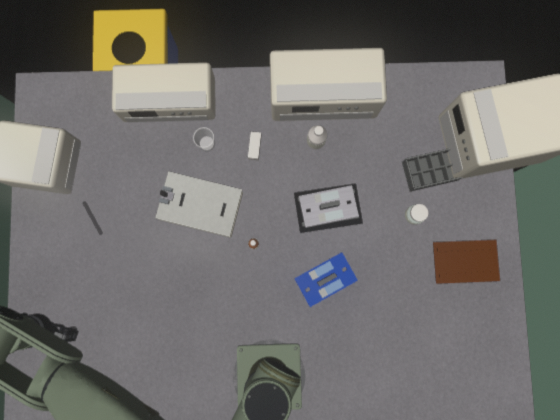

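The top view candidates are:
- **Carrier:** silver plate on the black mat at (328,207). The blue look-alike is at (326,279).
- **Rest:** the black mat at (328,207). The brown look-alike is at (466,261), and the dark rack at (431,169) is something else.
- **Platform:** the white plate at (200,205), with the bolt at (165,193).

I choose the silver plate on the black mat and will check it in a close crop.

```bash
cat > h.py <<'E'
from plant import ctrl, sensors, optics
import cv2,numpy as np
def down(yaw):  # tool y axis at world angle yaw, z down
    y=np.array([np.cos(yaw),np.sin(yaw),0]); z=np.array([0,0,-1.]); return np.c_[np.cross(y,z),y,z]
def cam(n):
    p=optics.camera_params(n)
    if n!="wrist": return p["mtx"],p["R"],p["t"]
    s=sensors.read_state(); T=p["T_tool_cam"]
    Rwc=s["eef_rot"]@T[:3,:3]; o=s["eef_rot"]@T[:3,3]+s["eef_pos"]
    return p["mtx"],Rwc.T,-Rwc.T@o
def ray(c,px,z):
    K,R,t=c; px=np.atleast_2d(px).astype(float); o=-R.T@t
    d=(R.T@np.linalg.inv(K)@np.c_[px,np.ones(len(px))].T).T
    return o+d*((z-o[2])/d[:,2])[:,None]
def proj(c,X):
    K,R,t=c; q=(K@(R@np.atleast_2d(X).T+t[:,None])).T; return q[:,:2]/q[:,2:]
def blob(m,near):
    n,l,st,ce=cv2.connectedComponentsWithStats(m.astype(np.uint8)*255)
    big=[i for i in range(1,n) if st[i,4]>15]
    i=min(big,key=lambda i:np.hypot(*(ce[i]-near))); 
    return (l==i).astype(np.uint8)
def rect(c,m,z):
    ct=max(cv2.findContours(m,cv2.RETR_EXTERNAL,cv2.CHAIN_APPROX_NONE)[0],key=len)[:,0]
    return cv2.minAreaRect(ray(c,ct,z)[:,:2].astype(np.float32))
E
python3 - <<'E'
from h import *
im=np.load("top0.npz")["im"]; c=cam("top"); g=im.astype(int)
hsv=cv2.cvtColor(im,cv2.COLOR_RGB2HSV)
v=hsv[...,2]; print(v[205,200],v[207,345],v[207,300],v[240,300],v[190,298])
print("platform",rect(c,blob(v>135,(200,205)),54))
print("mat",rect(c,cv2.morphologyEx(blob(v<45,(328,207)),cv2.MORPH_CLOSE,np.ones((15,15))),2))
print("plate",rect(c,blob(v>135,(328,207)),22))
for n,p,z in(("dropper",(253,243),70),("cup",(204,139),75),("reagent",(318,133),120),("box",(254,146),30),("bolt",(165,193),90),("slots",(182,200),54),("slotr",(223,210),54)): print(n,ray(c,p,z).round())
E
```

```text
178 166 78 122 119
platform ((527.9181518554688, 198.61627197265625), (235.40028381347656, 151.73187255859375), 74.35617065429688)
mat ((786.5032958984375, -635.4032592773438), (86.09858703613281, 15.924517631530762), 9.651227951049805)
plate ((513.5479125976562, -202.1245880126953), (98.70721435546875, 169.36111450195312), 9.76871395111084)
dropper [[401.  33.  70.]]
cup [[723. 175.  75.]]
reagent [[ 720. -170.  120.]]
box [[709.  25.  30.]]
bolt [[557. 292.  90.]]
slots [[540. 248.  54.]]
slotr [[505. 123.  54.]]
```

```bash
python3 - <<'E'
from h import *
for n,p,a in(("stage",(524.5,186.6),-15.64),("carr",(513.5,-202.1),9.77)):
    R=down(np.radians(a)); P=np.array([*p,230])-80*R[:,0]
    ctrl.move_ptp(P,R); ctrl.hold(.3); c=cam("wrist"); im,d=optics.grab_frame("wrist")
    cv2.imwrite(f"pics/{n}.png",im[:,:,::-1]); np.savez(n+".npz",im=im,d=d,K=c[0],R=c[1],t=c[2]); s=sensors.read_state(); print(s["t"],s["q"].round(2),s["eef_pos"],P)
E
```

```text
2.375 [ 0.05  0.1   1.72 -0.    1.32  0.32] [502.84794409 109.95214066 230.00740245] [502.93262645 109.56203275 230.        ]
4.175 [-0.63  0.27  1.51  0.    1.35 -0.81] [ 527.34670015 -280.28762123  230.1016152 ] [ 527.0754814  -280.93975079  230.        ]
```

View pics/carr.png

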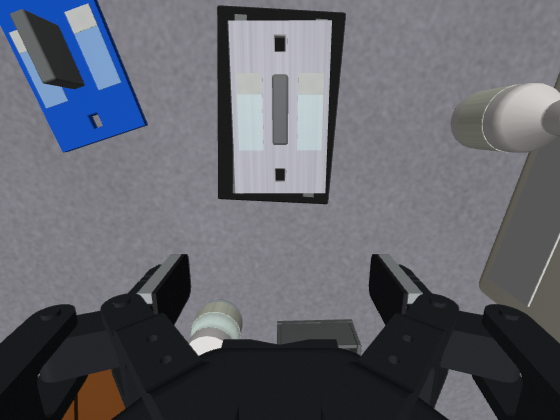

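View pics/stage.png

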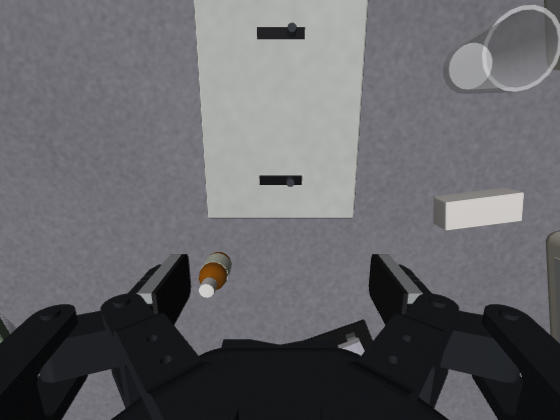

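Close view: the silver carrier on the black mat, with slots at (280,43) and (280,174) and the handle at (280,109). The blue one is at upper left. Stage view: groove centres near (281,33) and (281,180), with pin tips near (292,27) and (290,183).

```bash
python3 - <<'E'
from h import *
def load(n): z=np.load(n+".npz"); return z["im"],(z["K"],z["R"],z["t"])
im,c=load("carr"); v=im.max(2)
S=[np.mean(rect(c,blob(v<70,p),22)[0:1],axis=0) for p in((280,43),(280,174))]
print("slots",S,"mid",(S[0]+S[1])/2,"dist",np.hypot(*(S[0]-S[1])),"yaw",np.degrees(np.arctan2(*(S[0]-S[1])[::-1]))-90)
h=blob((v>80)&(v<135)&(np.abs(np.arange(560)-280)<20),(280,109)); print("plate",rect(c,blob(v>150,(245,50)),22),"handle",rect(c,h,53+14))
im,c=load("stage"); v=im.max(2)
print(v[20:42,284:300]); print(v[174:192,282:298])
G=[rect(c,blob(v<110,p),54) for p in((281,33),(281,180))]; print(G)
print("plat",rect(c,blob(v>150,(281,100)),54))
E
python3 - <<'E'
import cv2;i=cv2.imread("pics/stage.png")
a=cv2.resize(i[10:50,240:320],None,fx=8,fy=8,interpolation=0);b=cv2.resize(i[165:200,240:320],None,fx=8,fy=8,interpolation=0)
cv2.imwrite("pics/pins.png",cv2.vconcat([a[:300],b]))
E
```

```text
slots [array([ 503.08044434, -135.41265869]), array([ 525.40325928, -261.68893433])] mid [ 514.24185181 -198.55079651] dist 128.23418364498434 yaw 10.02503724601803
plate ((514.0761108398438, -198.3903045654297), (99.4492416381836, 168.61734008789062), 9.779367446899414) handle ((513.9266967773438, -198.7895965576172), (13.437557220458984, 59.229881286621094), 10.156755447387695)
[[177 177 177 177 177 176 176 175 175 174 173 173 173 173 174 174]
 [177 177 177 177 177 176 176 176 175 174 174 174 174 173 174 173]
 [177 177 177 177 177 176 172 137 146 139 173 173 174 174 174 174]
 [177 177 177 177 170 109  78  72  73  76 111 174 174 174 174 174]
 [176 177 177 170 105  69  66  67  67  67  73 108 175 175 174 175]
 [176 176 176 166  62  66  66  66  67  68  67  74 117 176 175 175]
 [177 177 172 134  65  66  66  66  66  67  67  69 102 175 176 176]
 [ 54  53  52  51  68  67  66  65  66  66  66  65  50  52  52  52]
 [ 36  35  36  38  60  68  67  66  65  67  66  63  33  34  34  35]
 [ 36  35  35  35  57  68  67  67  67  67  66  62  26  34  34  35]
 [ 35  35  34  33  39  58  68  67  68  67  64  
[... 1574 characters left out ...]
4 174 173 167 129  78  92  87 118 173 175 175 175 175]
 [173 174 173 174 173 173 172 172 171 172 173 175 176 175 175 175]
 [174 174 174 174 173 174 174 174 173 173 174 174 174 174 175 175]
 [174 173 173 175 173 174 173 173 173 173 173 174 174 174 174 174]
 [174 174 174 174 174 174 174 173 174 173 174 174 173 174 174 174]
 [174 174 173 174 173 174 173 174 174 175 175 175 174 173 174 174]]
[((543.8898315429688, 253.57896423339844), (11.683917045593262, 41.25980758666992), 74.34821319580078), ((507.9088439941406, 126.3153076171875), (10.979713439941406, 41.51639175415039), 74.3495101928711)]
plat ((523.9576416015625, 183.04566955566406), (193.1320343017578, 147.964111328125), 74.32408142089844)
```

View pics/pins.png

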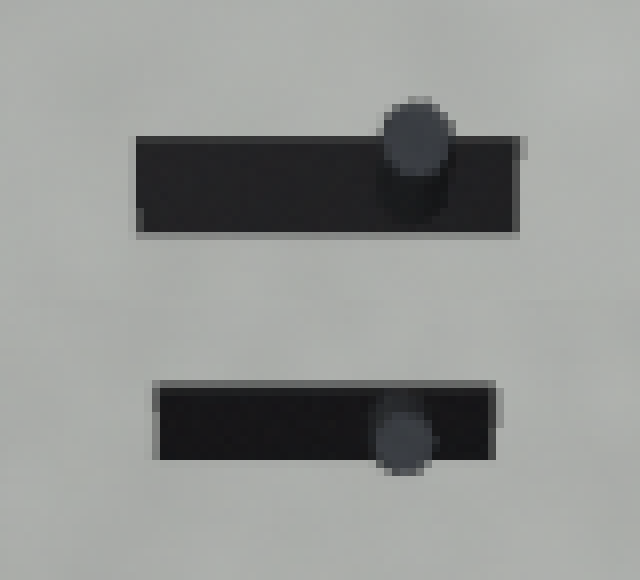

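The crop shows the two pins standing towards the +x end of their grooves, tips near (291.7,26.8) and (290.2,183). Next I compute the pin x, then grasp and lift.

```bash
python3 - <<'E'
from h import *
z=np.load("stage.npz"); im,c=z["im"],(z["K"],z["R"],z["t"]); v=im.max(2)
G=[np.array(rect(c,blob(v<55,p),54)[0]) for p in((281,33),(281,180))]
O=(G[0]+G[1])/2; y=(G[0]-G[1]); L=np.hypot(*y); y/=L; x=np.array([y[1],-y[0]])
print("O",O,"L",L,"yaw",np.degrees(np.arctan2(x[1],x[0])))
for h in (66,70):
  P=ray(c,[(291.7,26.8),(290.2,183)],h)[:,:2]-O; print(h,"pins x",P@x,"y",P@y)
np.savez("st.npz",O=O,x=x,y=y)
R=down(np.radians(9.95)); p=np.array([514.1,-198.6])
ctrl.gripper_to(50,80)
ctrl.move_ptp([*p,130],R); ctrl.move_l([*p,57],vel=100); ctrl.hold(.2); print(sensors.read_state()["eef_pos"])
ctrl.gripper_to(0,80); s=sensors.read_state(); print(s["grip_width"],s["grasp_force"],s["force"],s["eef_pos"])
ctrl.move_l([*p,180],vel=120); ctrl.hold(.3); s=sensors.read_state(); print(s["grip_width"],s["grasp_force"],s["force"],s["eef_pos"],s["t"])
c=cam("wrist");im,d=optics.grab_frame("wrist"); cv2.imwrite("pics/held.png",im[:,:,::-1]); np.savez("held.npz",im=im,K=c[0],R=c[1],t=c[2])
E
```

```text
O [525.53411865 189.51298904] L 130.19606735247532 yaw -15.62957447682257
66 pins x [9.71515673 9.65971613] y [ 66.07442456 -65.91866669]
70 pins x [9.56831481 9.51366395] y [ 64.91711514 -65.19577596]
[ 514.73875528 -198.90231409   57.86775406]
12.922753966979144 79.09804344177246 [-1.34141486 -0.58443338  3.05315073] [ 514.26545796 -198.71201567   57.39717367]
13.135052388978345 77.83828139305115 [ 0.33344145  0.19480463 -3.77664984] [ 513.84147678 -198.45299116  179.43344984] 8.175
```

View pics/held.png

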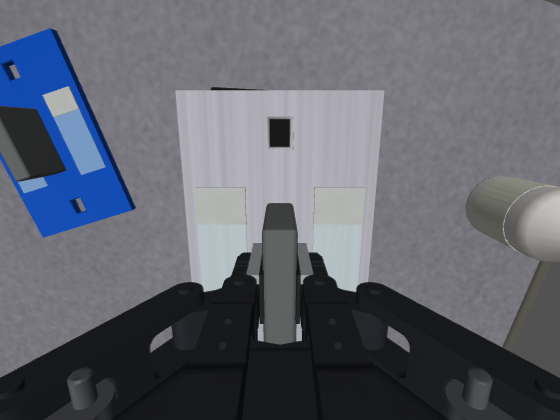

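The carrier is held square, with the visible slot at (280,132) on the tool centre line. The pins are at about x = +9.6 mm. I'll move over the stage and probe lightly.

```bash
cat > probe.py <<'E'
from h import *
z=np.load("st.npz"); O,x,y=z["O"],z["x"],z["y"]; R=down(np.arctan2(x[1],x[0]))
def st(m):
    s=sensors.read_state(); d=s["eef_pos"][:2]-O; print(m,"t%.1f"%s["t"],"x%.2f y%.2f z%.2f"%(d@x,d@y,s["eef_pos"][2]),"f",s["force"].round(1),"m",s["wrist_torque"].round(2),flush=True); return s
def at(dx,dy,h): return [*(O+dx*x+dy*y),h]
E
python3 - <<'E'
from probe import *
ctrl.move_ptp(at(9.6,0,180),R); ctrl.move_l(at(9.6,0,119),vel=100); ctrl.hold(.4); st("above")
for dx in (9.6,11,8.2,12.4,6.8):
    ctrl.move_l(at(dx,0,119),vel=50); ctrl.hold(.2)
    hit=ctrl.move_l(at(dx,0,92),vel=12,threshold=3); s=st(f"dx {dx} {hit}")
    if s["eef_pos"][2]<104: break
E
```

```text
above t10.8 x9.79 y0.15 z119.43 f [ 0.1 -0.4 -4.6] m [-0.05 -0.02 -0.03]
dx 9.6 True t12.9 x9.46 y-0.07 z95.73 f [ 1.6  1.4 -0.2] m [ 0.07 -0.39 -0.05]
```

```bash
python3 - <<'E'
from probe import *
print(ctrl.move_l(at(9.5,0,92.5),vel=12,threshold=5)); ctrl.hold(.2); s=st("press")
ctrl.gripper_to(45); ctrl.hold(.3); s=st("open")
e=s["eef_pos"]; ctrl.move_l([e[0],e[1],190],vel=150); ctrl.move_l(at(0,-70,240),vel=250); ctrl.hold(.2)
c=cam("wrist");im,d=optics.grab_frame("wrist"); cv2.imwrite("pics/seat.png",im[:,:,::-1]); np.savez("seat.npz",im=im,d=d,K=c[0],R=c[1],t=c[2]); st("view")
E
```

```text
True
press t13.4 x9.44 y-0.09 z93.36 f [-0.6  0.1  2. ] m [ 0.13 -0.42 -0.01]
open t14.1 x8.97 y-0.34 z92.96 f [0.1 0.3 1.1] m [ 0.03 -0.02  0.01]
view t15.6 x-0.68 y-69.37 z238.56 f [ 0.3  0.9 -0.5] m [-0.02 -0.01  0.02]
```

View pics/seat.png

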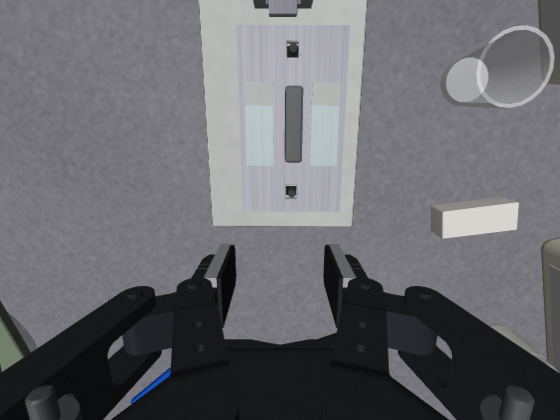

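Both pins show in their slots, at (293,49) and (291,191), and the carrier sits parallel to the platform. I'll check flushness by depth, then push the bolt.

```bash
python3 - <<'E'
from probe import *
z=np.load("seat.npz"); d=z["d"]; K,Rc,t=z["K"],z["R"],z["t"]
def H(u,v):
    Z=np.median(d[v-3:v+4,u-3:u+4]); X=Rc.T@(np.linalg.inv(K)@[u,v,1]*Z-t); return round(X[2],1)
print("platform",[H(*p) for p in((222,60),(222,210),(358,80),(350,200))],"plate",[H(*p) for p in((248,40),(248,200),(340,40),(335,200))])
ctrl.gripper_to(0,40)
ctrl.move_ptp(at(0,155,190),R); ctrl.move_l(at(0,155,109),vel=120,threshold=10); ctrl.hold(.3); st("behind")
print(ctrl.move_l(at(0,130,109),vel=40,threshold=1.8)); s=st("touch")
E
```

```text
platform [np.float64(51.2), np.float64(50.8), np.float64(50.8), np.float64(50.7)] plate [np.float64(59.0), np.float64(59.1), np.float64(58.8), np.float64(58.7)]
behind t18.2 x0.35 y155.40 z109.91 f [-0.3 -0.5 -0.6] m [-0.01 -0.01  0.06]
False
touch t19.0 x0.09 y129.86 z109.06 f [-0.  -0.4 -0.3] m [-0.03 -0.01 -0.03]
```

```bash
python3 - <<'E'
from probe import *
e=130
while e>92:
    e-=4; hit=ctrl.move_l(at(0,e,109),vel=30,threshold=8); s=st(f"to {e} {hit}")
    if hit: break
E
```

```text
to 126 False t19.2 x0.09 y126.11 z109.12 f [0.4 0.7 0.1] m [ 0.08 -0.05  0.02]
to 122 False t19.5 x0.09 y121.78 z109.04 f [ 1.1  0.9 -0.6] m [ 0.2  -0.06  0.02]
to 118 False t19.8 x0.10 y117.57 z108.99 f [1.1 1.1 1. ] m [ 0.18 -0.12  0.  ]
to 114 False t20.1 x0.08 y114.41 z109.25 f [ 1.3  3.2 -0.7] m [ 0.6  -0.16 -0.01]
to 110 True t20.3 x0.08 y114.42 z109.71 f [0.5 2.5 0.2] m [ 0.37 -0.22  0.04]
```

```bash
python3 - <<'E'
from probe import *
hit=ctrl.move_l(at(0,106,109),vel=15,threshold=12); st(f"push {hit}")
ctrl.move_l(at(0,150,109),vel=80); ctrl.move_l(at(0,150,190),vel=150); ctrl.move_ptp(at(0,-10,250),R); ctrl.hold(.3)
c=cam("wrist");im,d=optics.grab_frame("wrist"); cv2.imwrite("pics/bolt.png",im[:,:,::-1]); np.savez("bolt.npz",im=im,d=d,K=c[0],R=c[1],t=c[2]); st("view")
for b in(0,.0,15,18): 
  print(b,proj(c,[at(0,116-b,111)]).round(1),proj(c,[at(0,92-b,69)]).round(1))
E
```

```text
push True t20.7 x0.05 y114.39 z109.80 f [ 1.7  3.  -1.2] m [ 0.36 -0.23  0.07]
view t23.0 x-0.27 y-9.27 z249.35 f [-0.1 -0.3 -0. ] m [0.01 0.03 0.02]
0 [[280.4  50.1]] [[280.3  90. ]]
0.0 [[280.4  50.1]] [[280.3  90. ]]
15 [[280.4  71.2]] [[280.3 107. ]]
18 [[280.4  75.4]] [[280.3 110.4]]
```

View pics/bolt.png

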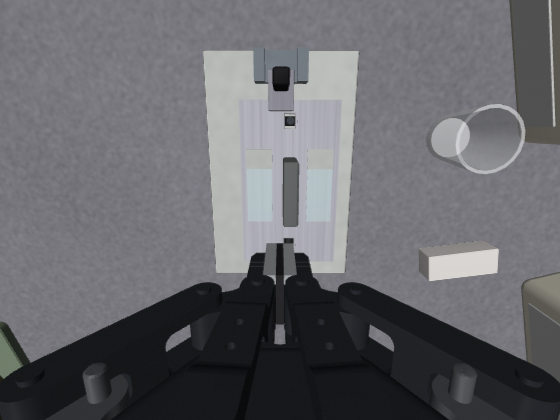

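The bolt tongue's tip at (281,110) lies over the plate edge. It matches the projected full-in row of 110.4, where 15 mm would give 107, and the push stalled twice at the same hard stop. Handing in.

```bash
python3 -c "
from h import *
v=np.load('bolt.npz')['im'].max(2); print(v[98:116,274])
print(ctrl.finish_job())"
```

```text
[148 149 149 149 148 149 149 149 149 149 149 151  92 150 181 181 182 181]
the job is handed in; nothing more can be done
None
```

The carrier is seated flush with both pins through its slots, the bolt is fully in at its hard stop, and the job was handed in at about 23 s of the allowed 72 s; no verdict was returned.

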